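# Make up the face-polishing and edge-polishing kits

## Robot

A 6-joint arm with a two-finger parallel gripper is mounted at the origin on the work surface. World frame = base frame: x ahead of the robot, y to its left, z up, the work surface at z = 0. Lengths are in m, angles in rad, forces in N, time in s.
With the tool pointing down it reaches from about 0.25 to 0.8 m from the base axis. Payload 3.9 kg.
Tool frame: the origin (TCP) lies at the very end of the fingers, on their centre line; the grasp point (between the pads) lies 19 mm behind it; z points along the fingers, y is the line along which they close (so a half turn about z gives the same grasp; the last joint's range is limited). The gripper opens to 85 mm and grips with 20 to 120 N. Pads are 22 mm wide; open, the fingers measure 114 mm over their backs; the gripper's body (76 mm by 85 mm) begins 54 mm behind the grasp point. The pads swing forward as they close: fully open they stand 13 mm farther back than shut.
Start: joints at [-1.246, 0.26, -0.138, 1.173, 0, 1.571], TCP at [0.168, -0.498, 0.231] pointing down, gripper open.
Joint ranges: [-2.78, 2.78], [-0.83, 1.72], [-1.28, 1.37], [-1.9, 2.12], [-1.57, 1.48], [-3.14, 3.14]. Speed limits (rad/s): [2.57, 2.57, 3.14, 3.14, 3.14, 3.14].

## Interface

Orientations are given as a rotation vector (axis times angle).
In Python, from rig import arm gives the robot as it stands.
- The arm moves only by the tool play_rows, never from a script. Its argument "rows" is a list of rows, each an object of numbers: "dx", "dy", "dz": the shift along the tool's x, y, z in mm; "rx", "ry", "rz": the turn, a rotation vector about the tool's x, y, z in rad; "grip": the closure, from -1 (fully open) to 1 (shut), so that 0 is half open. In form: [{"dx": .., "dy": .., "dz": .., "rx": .., "ry": .., "rz": .., "grip": ..}, ...]. A call has 1 to 20 rows; each row is the pose to reach, as a shift and turn from the pose commanded when the call began, along the tool's axes at that moment; what a row does not reach only later rows make up. A row lasts 1/12 s, in which the tool goes at most 41.7 mm and 7.16 degrees, less where a joint would pass 70% of its speed; a pose out of reach is approached as far as the arm can. A call with a gripper value outside its range is refused whole. The fingers move at their own pace and stop on an object; "grip_force" is the grip in N (left out, the last holds). Time passes only in rows, so rows that repeat a pose let the fingers close. It gives the time, the measured TCP pose, the force, the opening and the grip force at its end, in the units of the state.
- arm.get_state(): the state, without advancing time (a new reading comes with each control period).
- arm.snapshot(name): name is "scene" or "top"; returns (picture, depth): 384x512x3 uint8, red, green, blue; 384x512 float32, m along the optical axis (not along the pixel's ray), 0 where there is no reading.
- arm.camera_info(name): a dict with "fx", "fy", "cx", "cy" (pixels), "R" (3x3) and "t" (3): a world point X has camera coordinates R X + t. Camera axes: x right, y down, z forward; pixel columns grow to the right and rows downward; lengths in m; the calibration is good to about 2 mm. A picture is of the moment at which its call begins. camera_info takes no time and is no camera call.
- arm.close_job(): hands the job in; it is judged then, once.
The state is a dict: "clock": time; "q": joint angles; "dq": joint speeds; "tau": joint torques, N m; "position": TCP position; "ee_rot": TCP orientation; "ft_force": force on the tool from outside, world axes, zero at the start; "torque": the same for the moment, N m; "grip_width": opening from 0.0 (shut) to 1.0 (fully open); "grip_force": force on a finger pad.
Only numpy, scipy, OpenCV 4.12 (cv2) and the standard library are available. Lean on these libraries where they do the work, as an engineer would, in place of code of your own. Each camera call takes 0.05 s, during which the arm holds its last target. There are 200 camera calls.

## Task

Make up the two kits for polishing the glass castings, one thing to a pocket, in any pocket of the right tray: the larger backing pad and the tub of paste in the shorter, two-pocket tray, and the smaller backing pad, the hand block and the dressing stick in the longer, three-pocket tray. Set each thing down, not dropped, flat on the floor of its pocket with nothing resting on a wall or divider: pads hub up, block grip up, tub upright, stick lying. Leave the polisher, the water bottle and the cup wheel where they are.

Things in the scene. Friction and masses are not known exactly. Their poses are not given: they have to be found in the camera images.
- large_pad_c (a point): round black rubber backing pad for the polisher, 75 mm across, lying face down: rubber 10 mm thick, steel flange 36 mm across up to 12 mm, then a round steel hub 26 mm across from 12 to 38 mm above its underside. Lift it by the hub. The point is on its axis, half-way up, 19 mm above its underside; z up. The larger of the two pads; same hub as the small one.
- small_pad_c (a point): round black rubber backing pad for the polisher, 50 mm across, lying face down: rubber 10 mm thick, steel flange 36 mm across up to 12 mm, then a round steel hub 26 mm across from 12 to 38 mm above its underside. Lift it by the hub. The point is on its axis, half-way up, 19 mm above its underside; z up. The smaller of the two pads; same hub as the large one.
- polish_block_c (a point): hand polishing block, black: flat sole 90 mm (x) x 56 mm (y) x 14 mm, with a moulded grip 76 mm (x) x 32 mm (y) along its top, from 14 mm up to 40 mm above its underside. Lift it by the grip, across y. The point is at the middle, half-way up, 20 mm above its underside; z up.
- stick_c (a point): dressing stick: plain off-white square bar of abrasive stone, 95 mm long (x) x 26 mm x 26 mm, lying on one of its long faces. The point is its centre, 13 mm above its underside; x runs along its length.
- tub_c (a point): closed round white tub of polishing paste with a screw lid, 60 mm across, 70 mm high, standing upright. The point is on its axis, half-way up, 35 mm above its underside; z up.
- face_tray: grey plastic tray, fixed to the bench, 126 mm deep (x), 15 mm high (a thin rim lip adds 8 mm all round); floor 3 mm thick, walls and dividers 4 mm thick, 12 mm above the floor. Origin: centre of its underside; z up. The SHORTER tray, for the face kit: 204 mm long (y), one divider, so two equal pockets, each 96 mm (y) x 118 mm (x) inside, with centres at y = -50 and +50 mm, x = 0.
- edge_tray: grey plastic tray, fixed to the bench, 126 mm deep (x), 15 mm high (a thin rim lip adds 8 mm all round); floor 3 mm thick, walls and dividers 4 mm thick, 12 mm above the floor. Origin: centre of its underside; z up. The LONGER tray, for the edge kit: 268 mm long (y), two dividers, so three equal pockets, each 84 mm (y) x 118 mm (x) inside, with centres at y = -88, 0 and +88 mm, x = 0.
- polisher_c (a point): bystander: green angle polisher lying on the bench to the robot's right, about 290 mm long, 95 mm high, side handle away from the trays. The point is about its middle, 45 mm up. Not to be shifted.
- water_bottle_c (a point): bystander: clear water bottle, black cap, 68 mm across, 190 mm high, standing to the robot's left. The point is its centre, 95 mm up. Not to be shifted.
- cup_wheel_c (a point): bystander: blue steel diamond cup wheel, 100 mm across, 28 mm high, lying rim up beyond the trays. The point is 14 mm up on its axis. Not to be shifted.
Things that resemble listed ones, but are neither listed nor needed, are in the scene too. Of the things shaped like the part that bears stick_c, the white one is meant.

How it is judged:
At the end, for the whole second after the job is handed in: Larger pad and tub in different pockets of the shorter tray; smaller pad, hand block and stick in three different pockets of the longer tray; each resting on the pocket floor (height within 4 mm, level within 0.1 rad, pads hub up, block grip up, tub upright, stick lying), released and at rest (x of large_pad_c in the frame of face_tray between -0.04 and 0.04 m and z of large_pad_c in the frame of face_tray between 0.018 and 0.026 m and angle between each of large_pad_c, tub_c, small_pad_c, polish_block_c's own z axis and vertical below 0.1 rad and linear speed of each of large_pad, tub, small_pad, polish_block, stick below 0.02 m/s and angular speed of each of large_pad, tub, small_pad, polish_block, stick below 0.2 rad/s and x of tub_c in the frame of face_tray between -0.04 and 0.04 m and z of tub_c in the frame of face_tray between 0.034 and 0.042 m and (y of large_pad_c in the frame of face_tray between -0.088 and -0.012 m or y of tub_c in the frame of face_tray between -0.088 and -0.012 m) and (y of large_pad_c in the frame of face_tray between 0.012 and 0.088 m or y of tub_c in the frame of face_tray between 0.012 and 0.088 m) and x of small_pad_c in the frame of edge_tray between -0.04 and 0.04 m and z of small_pad_c in the frame of edge_tray between 0.018 and 0.026 m and x of polish_block_c in the frame of edge_tray between -0.04 and 0.04 m and z of polish_block_c in the frame of edge_tray between 0.019 and 0.027 m and x of stick_c in the frame of edge_tray between -0.04 and 0.04 m and z of stick_c in the frame of edge_tray between 0.012 and 0.02 m and angle between stick_c's own x axis and vertical between 1.4708 and 1.6708 rad and (y of small_pad_c in the frame of edge_tray between -0.12 and -0.056 m or y of polish_block_c in the frame of edge_tray between -0.12 and -0.056 m or y of stick_c in the frame of edge_tray between -0.12 and -0.056 m) and (y of small_pad_c in the frame of edge_tray between -0.032 and 0.032 m or y of polish_block_c in the frame of edge_tray between -0.032 and 0.032 m or y of stick_c in the frame of edge_tray between -0.032 and 0.032 m) and (y of small_pad_c in the frame of edge_tray between 0.056 and 0.12 m or y of polish_block_c in the frame of edge_tray between 0.056 and 0.12 m or y of stick_c in the frame of edge_tray between 0.056 and 0.12 m)); the robot touches nothing.
It fails at once if one of the five things is dropped: loose from the fingers it falls faster than 0.7 m/s (a fall of about 25 mm) ((linear speed of large_pad above 0.7 m/s and contact force between the fingers and large_pad below 0.1 N) or (linear speed of small_pad above 0.7 m/s and contact force between the fingers and small_pad below 0.1 N) or (linear speed of polish_block above 0.7 m/s and contact force between the fingers and polish_block below 0.1 N) or (linear speed of stick above 0.7 m/s and contact force between the fingers and stick below 0.1 N) or (linear speed of tub above 0.7 m/s and contact force between the fingers and tub below 0.1 N)).
It fails at once if the polisher is shifted by more than 15 mm (distance of polisher_c from where it was at the start of the episode above 0.015 m).
It fails at once if the water bottle is shifted by more than 15 mm (distance of water_bottle_c from where it was at the start of the episode above 0.015 m).
It fails at once if the cup wheel is shifted by more than 15 mm (distance of cup_wheel_c from where it was at the start of the episode above 0.015 m).
It also fails if it takes over 125 s, if anything falls off the work surface, if the arm or the gripper's body presses on something with over 40 N, if the wrist force passes 120 N, or if a joint passes its speed limit or range.

## Working session

There is one attempt and no reset: what is moved stays moved. The work goes in short steps, Python scripts to look and compute and a tool call to move; the robot and the scene stay as the last step left them, time stands still between calls to the robot, and variables do not carry over. Pictures are saved under pics/ and viewed, at most 14 in all, crops included, and the job is handed in when it is done.

Besides the shell and the picture viewer there is one more tool, called after "Request:" as name(argument=value, ...), one argument or row to a line, values as JSON. play_rows: Moves the arm, as the interface text tells. Its arguments: {"type":"object","properties":{"rows":{"type":"array","items":{"type":"object","properties":{"dx":{"type":"number"},"dy":{"type":"number"},"dz":{"type":"number"},"rx":{"type":"number"},"ry":{"type":"number"},"rz":{"type":"number"},"grip":{"type":"number"}}}},"grip_force":{"type":"number"}},"required":["rows"]}

```bash
mkdir -p pics
python3 - <<'E'
from rig import arm
import numpy as np,cv2
s=arm.get_state();print(s)
for n in("scene","top"):
    p,d=arm.snapshot(n);cv2.imwrite(f"pics/{n}0.png",cv2.cvtColor(p,cv2.COLOR_RGB2BGR));np.savez(f"{n}0.npz",p=p,d=d)
    c=arm.camera_info(n);print(n,c)
E
```

```text
{'clock': 0.0, 'q': array([-1.24603028e+00,  2.60618748e-01, -1.39366511e-01,  1.17270621e+00,
        4.66318171e-05,  1.57080556e+00]), 'dq': array([-6.48931150e-04, -1.53248519e-03,  3.64265384e-04,  8.92635359e-05,
        7.25270826e-04, -5.00193174e-04]), 'tau': array([-7.91680632e-04, -4.05676568e+01,  2.53921258e+01,  1.87559664e-02,
       -2.09514005e-04,  1.06689066e-05]), 'position': array([ 0.16731711, -0.49690428,  0.2305001 ]), 'ee_rot': array([-3.09841372e+00, -5.07584398e-01,  4.08756966e-04]), 'ft_force': array([ 0.50619507,  0.1999027 , -0.31429884]), 'torque': array([ 0.00360927,  0.05110099, -0.00546555]), 'grip_force': 0.0, 'grip_width': 1.0010792757709996}
scene {'fx': 448.6740309115453, 'fy': 448.6740309115453, 'cx': 256.1988570701577, 'cy': 187.2827435637223, 'R': array([[-0.47465   ,  0.88015646, -0.00565506],
       [ 0.72192135,  0.3856255 , -0.57456291],
       [-0.50352452, -0.27679879, -0.81844089]]), 't': array([ 0.24571425, -0.34535876,  1.74276836])}
top {'fx': 419.14157153716593, 'fy': 419.14157153716593, 'cx': 256.6683464356064, 'cy': 196.5071231419795, 'R': array([[ 0.04205728, -0.99911232, -0.00240051],
       [-0.9766851 , -0.04060674, -0.21080157],
       [ 0.21051697,  0.01121028, -0.97752593]]), 't': array([-0.00501499,  0.55316876,  1.35173053])}
```

View pics/top0.png

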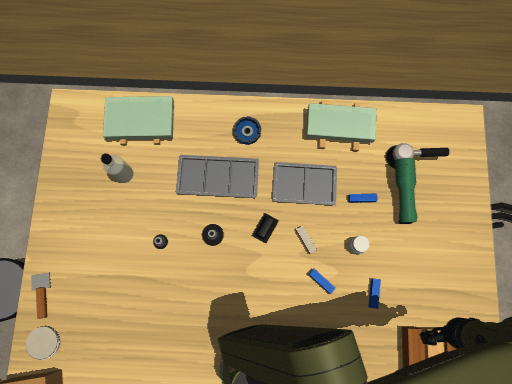

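View pics/scene0.png

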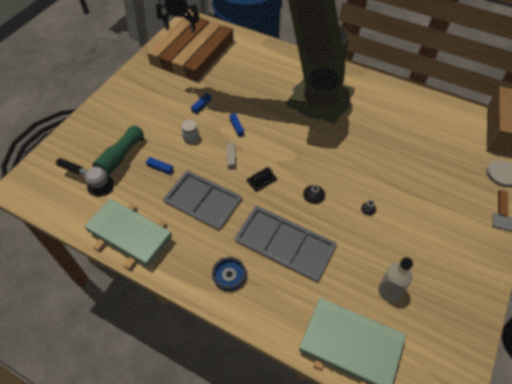

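The top view shows the edge tray (217,176), face tray (304,184), small pad (160,241), large pad (212,234), block (265,228), white stick (306,240) and tub (360,245). The blue bars are look-alikes. The scene view agrees.

```bash
cat > h.py <<'E'
import numpy as np,cv2
from rig import arm
def cloud(n,d):
    c=arm.camera_info(n);v,u=np.mgrid[0:384,0:512]
    C=np.stack([(u-c['cx'])/c['fx']*d,(v-c['cy'])/c['fy']*d,d],-1)
    return (C-c['t'])@c['R']
def ray(n,uv,z):
    c=arm.camera_info(n);d=c['R'].T@np.array([(uv[0]-c['cx'])/c['fx'],(uv[1]-c['cy'])/c['fy'],1]);o=-c['R'].T@c['t']
    return o+d*(z-o[2])/d[2]
def proj(n,X):
    c=arm.camera_info(n);p=c['R']@np.asarray(X)+c['t'];return p[0]/p[2]*c['fx']+c['cx'],p[1]/p[2]*c['fy']+c['cy']
E
python3 - <<'E'
from h import *
D={n:np.load(n+"0.npz") for n in("top","scene")}
W={n:cloud(n,D[n]['d']) for n in D}
T=D['top'];
for nm,uv,r,zr in [("small",(160,241),14,(.03,.05)),("large",(212,234),18,(.03,.05)),("largeR",(212,234),18,(.006,.016)),("block",(265,228),22,(.03,.05)),("blocksole",(265,228),24,(.009,.05)),("stick",(306,240),24,(.018,.035)),("tub",(360,245),18,(.06,.08)),("edge",(217,176),55,(.012,.04)),("face",(304,184),45,(.012,.04))]:
    c0=ray("top",uv,.02)
    for n in W:
        w=W[n];R=r*.0032
        m=(np.hypot(w[...,0]-c0[0],w[...,1]-c0[1])<R)&(w[...,2]>zr[0])&(w[...,2]<zr[1])
        q=w[m]
        if len(q)<4: print(nm,n,len(q));continue
        rc=cv2.minAreaRect((q[:,:2]*1000).astype(np.float32))
        print(nm,n,len(q),"mean",(q.mean(0)*1000).round(1),"zmed/max",(np.percentile(q[:,2],[5,50,95])*1000).round(1),"rect",np.round(rc[0],1),np.round(rc[1],1),round(rc[2],1))
p=cv2.cvtColor(D['top']['p'],cv2.COLOR_RGB2BGR)[145:305,140:400]
cv2.imwrite("pics/z.png",cv2.resize(p,(780,480),interpolation=cv2.INTER_CUBIC))
w=W['top'];print("table z",np.percentile(w[260:300,150:200,2],[5,50,95]))
E
```

```text
small top 48 mean [394.  343.1  38. ] zmed/max [33.3 38.  42. ] rect [394.3 343.6] [24.3 23.5] 66.4
small scene 60 mean [397.7 344.7  39.1] zmed/max [32.  39.3 45.4] rect [397.  344.5] [25.5 22.6] 52.3
large top 45 mean [425.6 165.9  36.8] zmed/max [32.9 36.7 41.1] rect [425.8 165.9] [22.8 23.8] 69.1
large scene 55 mean [428.9 167.4  38.8] zmed/max [32.2 39.2 44.3] rect [428.2 168. ] [23.9 29.8] 77.2
largeR top 267 mean [424.6 164.6  10.1] zmed/max [ 6.4 10.  14.4] rect [424.  173.5] [92.7 86.3] 41.0
largeR scene 260 mean [431.1 167.6  10.8] zmed/max [ 6.8 10.9 14.9] rect [424.9 161.1] [ 91.1 109.1] 72.8
block top 208 mean [454.9 -13.9  39.2] zmed/max [34.2 39.1 43.6] rect [455.2 -13.8] [32.1 74.9] 62.8
block scene 200 mean [459.8 -10.9  40.3] zmed/max [32.3 41.  45.5] rect [457.4 -12.1] [32.3 73.8] 60.6
blocksole top 416 mean [453.2 -13.2  26.7] zmed/max [10.  30.6 43.1] rect [458.7  -7.7] [70.6 89.6] 61.3
blocksole scene 404 mean [464.9  -7.8  28.5] zmed/max [11.4 28.7 44.6] rect [454.1 -18.1] [ 93.6 118.4] 41.5
stick top 220 mean [ 420.  -153.5   25.6] zmed/max [20.9 25.6 29.9] rect [ 420.1 -153.5] [94.2 25.8] 31.8
stick scene 176 mean [ 422.7 -150.8   27.5] zmed/max [22.7 27.7 32.5] rect [ 420.4 -152.5] [102.8  26. ] 31.9
tub top 213 mean [ 407.8 -326.7   69.4] zmed/max [64.3 69.4 74.1] rect [ 408.4 -326.6] [49.3 50.3] 2.1
tub scene 167 mean [ 411.1 -324.1   70.5] zmed/max [61.9 71.  75.6] rect [ 408.6 -325.7] [54.2 53.8] 10.2
edge top 777 mean [643.5 153.5  16.4] zmed/max [12.4 15.6 23.9] rect [641.1 150.8] [283.9 315.2] 42.9
edge scene 1253 mean [643.5 157.6  17.6] zmed/max [12.8 17.1 25.3] rect [615.9 149.8] [291.3 316. ] 27.1
face top 563 mean [ 619.1 -144.9   15.7] zmed/max [12.4 15.3 20.2] rect [ 617.7 -146.7] [219.6 143.2] 88.9
face scene 757 mean [ 618.8 -143.6   17. ] zmed/max [13.1 16.9 21.1] rect [ 617.4 -146.6] [223.9 145.3] 87.8
table z [-5.20211743e-03  9.60214264e-05  5.23326146e-03]
```

View pics/z.png

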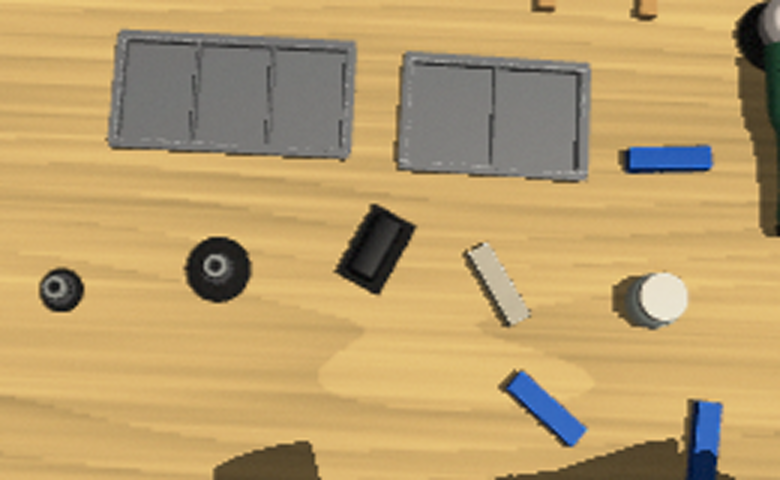

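```bash
cat >> h.py <<'E'
def goto(x,y,z,yaw):
    """print the move (tool axes, mm, rad) from here to tool-down pose; yaw of tool x, deg"""
    from scipy.spatial.transform import Rotation as R
    s=arm.get_state();A=R.from_rotvec(s['ee_rot']);p=s['position']*1000
    B=R.from_euler('z',yaw,degrees=True)*R.from_euler('x',180,degrees=True)
    print("t%.1f"%s['clock'],"pos",p.round(1),"w%.3f"%s['grip_width'],"F",s['ft_force'].round(1),"q",s['q'].round(2))
    print("  d",A.inv().apply(np.array([x,y,z])-p).round(1),"r",(A.inv()*B).as_rotvec().round(4))
E
python3 - <<'E'
from h import *
D={n:np.load(n+"0.npz") for n in("top","scene")}
for n in D:
    w=cloud(n,D[n]['d']);hsv=cv2.cvtColor(D[n]['p'],cv2.COLOR_RGB2HSV)
    m=((hsv[...,1]<50)&(hsv[...,2]>60)&(hsv[...,2]<190)).astype(np.uint8)
    for nm,c0 in(("edge",(.641,.151)),("face",(.618,-.146))):
        k=m.astype(bool)&(abs(w[...,0]-c0[0])<.085)&(abs(w[...,1]-c0[1])<(.16 if nm=="edge" else .127))&(w[...,2]>-.003)&(w[...,2]<.04)
        k=cv2.morphologyEx(k.astype(np.uint8),cv2.MORPH_OPEN,np.ones((3,3)))>0
        q=w[k][:,:2]*1000
        rc=cv2.minAreaRect(q.astype(np.float32));print(nm,n,k.sum(),q.mean(0).round(1),np.round(rc[0],1),np.round(rc[1],1),round(rc[2],2))
        print("  z of floor",np.median(w[k][:,2])*1000)
goto(408,-325,180,0)
goto(408,-325,180,180)
E
```

```text
edge top 2979 [632.8 161.1] [631.4 160.9] [283.6 143.6] 89.35
  z of floor 4.297488662131773
face top 2281 [ 617.8 -146.8] [ 617.8 -147.1] [220.3 143.2] 88.5
  z of floor 4.4516371706393505
edge scene 3779 [631.2 164.1] [632.8 160.8] [283.9 144.9] 89.45
  z of floor 6.475621501544479
face scene 2342 [ 616.3 -144.5] [ 618.7 -146. ] [221.4 144.7] 88.34
  z of floor 6.55960817663987
t0.1 pos [ 167.3 -497.   230.5] w1.005 F [-0.4  0.4 -0.6] q [-1.25  0.26 -0.14  1.17  0.    1.57]
  d [283.  -86.1  50.7] r [-1.800e-03  3.000e-04  3.248e-01]
t0.1 pos [ 167.3 -497.   230.5] w1.005 F [-0.4  0.4 -0.6] q [-1.25  0.26 -0.14  1.17  0.    1.57]
  d [283.  -86.1  50.7] r [-4.0000e-04 -2.5000e-03 -2.8168e+00]
```

Request:
play_rows(
  rows=[
    {"rz": 0.1,"dx": 0},
    {"rz": 0.1},
  ],
  grip_force=60,
)

```text
schema error: expected keys dx, dy, dz, rx, ry, rz, grip
```

Request:
play_rows(
  rows=[
    {"dx": 100,"dy": -30,"dz": 18,"rx": 0,"ry": 0,"rz": -1.0,"grip": -1},
    {"dx": 100,"dy": -30,"dz": 18,"rx": 0,"ry": 0,"rz": -1.0,"grip": -1},
    {"dx": 100,"dy": -30,"dz": 18,"rx": 0,"ry": 0,"rz": -1.0,"grip": -1},
    {"dx": 100,"dy": -30,"dz": 18,"rx": 0,"ry": 0,"rz": -1.0,"grip": -1},
    {"dx": 100,"dy": -30,"dz": 18,"rx": 0,"ry": 0,"rz": -1.0,"grip": -1},
    {"dx": 100,"dy": -30,"dz": 18,"rx": 0,"ry": 0,"rz": -1.0,"grip": -1},
    {"dx": 100,"dy": -30,"dz": 18,"rx": 0,"ry": 0,"rz": -1.0,"grip": -1},
    {"dx": 100,"dy": -30,"dz": 18,"rx": 0,"ry": 0,"rz": -1.0,"grip": -1},
    {"dx": 283,"dy": -86,"dz": 51,"rx": 0,"ry": 0,"rz": -2.4,"grip": -1},
    {"dx": 283,"dy": -86,"dz": 51,"rx": 0,"ry": 0,"rz": -2.4,"grip": -1},
    {"dx": 283,"dy": -86,"dz": 51,"rx": 0,"ry": 0,"rz": -2.4,"grip": -1},
    {"dx": 283,"dy": -86,"dz": 51,"rx": 0,"ry": 0,"rz": -2.4,"grip": -1},
    {"dx": 283,"dy": -86,"dz": 51,"rx": 0,"ry": 0,"rz": -2.4,"grip": -1},
    {"dx": 283,"dy": -86,"dz": 51,"rx": 0,"ry": 0,"rz": -2.4,"grip": -1},
    {"dx": 283,"dy": -86,"dz": 51,"rx": 0,"ry": 0,"rz": -2.4,"grip": -1},
    {"dx": 283,"dy": -86,"dz": 51,"rx": 0,"ry": 0,"rz": -2.4,"grip": -1},
    {"dx": 283,"dy": -86,"dz": 51,"rx": 0,"ry": 0,"rz": -2.4,"grip": -1},
    {"dx": 283,"dy": -86,"dz": 51,"rx": 0,"ry": 0,"rz": -2.4,"grip": -1},
    {"dx": 283,"dy": -86,"dz": 51,"rx": 0,"ry": 0,"rz": -2.4,"grip": -1},
    {"dx": 283,"dy": -86,"dz": 51,"rx": 0,"ry": 0,"rz": -2.4,"grip": -1},
  ],
  grip_force=60,
)

```text
clock: 1.77
position: [0.408, -0.3254, 0.1798]
ee_rot: [-0.645, -3.074, -0.001]
ft_force: [-0.6, -0.5, -1.0]
grip_width: 1.001
grip_force: 0.0
```

```bash
python3 -c "
from h import *
goto(409,-326,36,180)"
```

```text
t1.8 pos [ 408.  -325.4  179.8] w1.001 F [-0.6 -0.5 -1. ] q [-0.67  0.28 -0.24  1.04  0.   -0.26]
  d [ -1.3  -0.2 143.8] r [ 0.0005 -0.001  -0.4137]
```

Request:
play_rows(
  rows=[
    {"dx": -1,"dy": 0,"dz": 70,"rx": 0,"ry": 0,"rz": -0.41,"grip": -1},
    {"dx": -1,"dy": 0,"dz": 70,"rx": 0,"ry": 0,"rz": -0.41,"grip": -1},
    {"dx": -1,"dy": 0,"dz": 70,"rx": 0,"ry": 0,"rz": -0.41,"grip": -1},
    {"dx": -1,"dy": 0,"dz": 70,"rx": 0,"ry": 0,"rz": -0.41,"grip": -1},
    {"dx": -1,"dy": 0,"dz": 110,"rx": 0,"ry": 0,"rz": -0.41,"grip": -1},
    {"dx": -1,"dy": 0,"dz": 130,"rx": 0,"ry": 0,"rz": -0.41,"grip": -1},
    {"dx": -1,"dy": 0,"dz": 144,"rx": 0,"ry": 0,"rz": -0.41,"grip": -1},
    {"dx": -1,"dy": 0,"dz": 144,"rx": 0,"ry": 0,"rz": -0.41,"grip": 1},
    {"dx": -1,"dy": 0,"dz": 144,"rx": 0,"ry": 0,"rz": -0.41,"grip": 1},
    {"dx": -1,"dy": 0,"dz": 144,"rx": 0,"ry": 0,"rz": -0.41,"grip": 1},
    {"dx": -1,"dy": 0,"dz": 144,"rx": 0,"ry": 0,"rz": -0.41,"grip": 1},
    {"dx": -1,"dy": 0,"dz": 144,"rx": 0,"ry": 0,"rz": -0.41,"grip": 1},
    {"dx": -1,"dy": 0,"dz": 144,"rx": 0,"ry": 0,"rz": -0.41,"grip": 1},
    {"dx": -1,"dy": 0,"dz": 144,"rx": 0,"ry": 0,"rz": -0.41,"grip": 1},
  ],
)

```text
clock: 2.93
position: [0.4103, -0.327, 0.0377]
ee_rot: [0.011, 3.139, -0.003]
ft_force: [0.4, 0.8, 7.2]
grip_width: 0.61
grip_force: 58.6
```

```bash
python3 -c "
from h import *
goto(616.8,-196.5,120,178.4)"
```

```text
t2.9 pos [ 410.3 -327.    37.7] w0.610 F [0.4 0.8 7.2] q [-0.67  0.42 -0.46  0.69  0.   -0.67]
  d [-205.8  131.7  -82.1] r [-0.0018  0.0025  0.021 ]
```

Request:
play_rows(
  rows=[
    {"dx": 0,"dy": 0,"dz": -25,"rx": 0,"ry": 0,"rz": 0,"grip": 1},
    {"dx": 0,"dy": 0,"dz": -60,"rx": 0,"ry": 0,"rz": 0,"grip": 1},
    {"dx": -30,"dy": 20,"dz": -82,"rx": 0,"ry": 0,"rz": 0.01,"grip": 1},
    {"dx": -60,"dy": 38,"dz": -82,"rx": 0,"ry": 0,"rz": 0.02,"grip": 1},
    {"dx": -90,"dy": 57,"dz": -82,"rx": 0,"ry": 0,"rz": 0.02,"grip": 1},
    {"dx": -120,"dy": 77,"dz": -82,"rx": 0,"ry": 0,"rz": 0.02,"grip": 1},
    {"dx": -150,"dy": 96,"dz": -82,"rx": 0,"ry": 0,"rz": 0.02,"grip": 1},
    {"dx": -180,"dy": 115,"dz": -82,"rx": 0,"ry": 0,"rz": 0.02,"grip": 1},
    {"dx": -198,"dy": 127,"dz": -82,"rx": 0,"ry": 0,"rz": 0.02,"grip": 1},
    {"dx": -206,"dy": 132,"dz": -82,"rx": 0,"ry": 0,"rz": 0.02,"grip": 1},
    {"dx": -206,"dy": 132,"dz": -82,"rx": 0,"ry": 0,"rz": 0.02,"grip": 1},
    {"dx": -206,"dy": 132,"dz": -82,"rx": 0,"ry": 0,"rz": 0.02,"grip": 1},
    {"dx": -206,"dy": 132,"dz": -82,"rx": 0,"ry": 0,"rz": 0.02,"grip": 1},
  ],
)

```text
clock: 4.02
position: [0.6143, -0.1962, 0.1179]
ee_rot: [-0.044, -3.139, -0.0]
ft_force: [-0.7, 0.7, -1.7]
grip_width: 0.61
grip_force: 58.1
```

```bash
python3 -c "
from h import *
goto(616.8,-196.5,41,178.4)
p,d=arm.snapshot('top');cv2.imwrite('pics/t1.png',cv2.cvtColor(cv2.resize(p[130:300,140:400],(780,510)),4))"
```

```text
t4.0 pos [ 614.3 -196.2  117.9] w0.610 F [-0.7  0.7 -1.7] q [-0.31  0.53 -0.02  1.02 -0.   -0.28]
  d [-2.7 -0.2 76.9] r [ 0.     -0.0023 -0.0001]
```

View pics/t1.png

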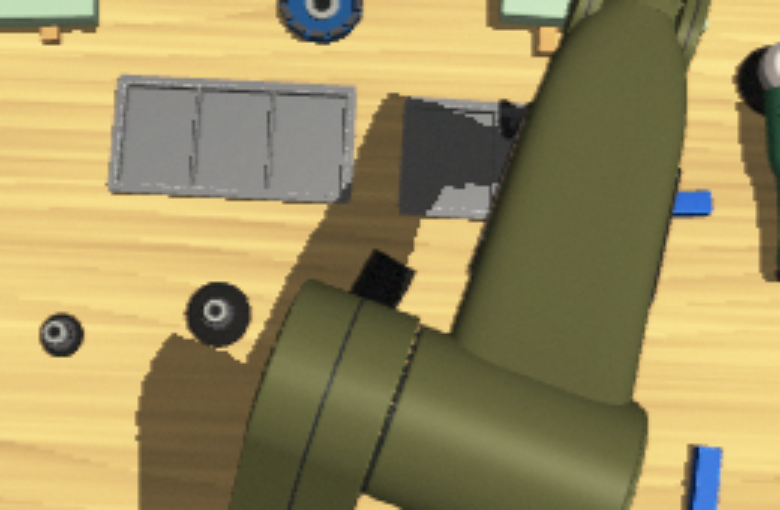

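Request:
play_rows(
  rows=[
    {"dx": -2,"dy": 0,"dz": 30,"rx": 0,"ry": 0,"rz": 0,"grip": 1},
    {"dx": -2,"dy": 0,"dz": 52,"rx": 0,"ry": 0,"rz": 0,"grip": 1},
    {"dx": -2,"dy": 0,"dz": 66,"rx": 0,"ry": 0,"rz": 0,"grip": 1},
    {"dx": -2,"dy": 0,"dz": 72,"rx": 0,"ry": 0,"rz": 0,"grip": 1},
    {"dx": -2,"dy": 0,"dz": 75,"rx": 0,"ry": 0,"rz": 0,"grip": 1},
    {"dx": -2,"dy": 0,"dz": 77,"rx": 0,"ry": 0,"rz": 0,"grip": 1},
    {"dx": -2,"dy": 0,"dz": 78,"rx": 0,"ry": 0,"rz": 0,"grip": 1},
    {"dx": -2,"dy": 0,"dz": 78,"rx": 0,"ry": 0,"rz": 0,"grip": 1},
  ],
)

```text
clock: 4.73
position: [0.6188, -0.1961, 0.0414]
ee_rot: [0.043, 3.139, -0.001]
ft_force: [-0.0, -0.4, -2.4]
grip_width: 0.613
grip_force: 58.1
```

Request:
play_rows(
  rows=[
    {"dx": 0,"dy": 0,"dz": 1,"rx": 0,"ry": 0,"rz": 0,"grip": 1},
    {"dx": 0,"dy": 0,"dz": 2,"rx": 0,"ry": 0,"rz": 0,"grip": 1},
    {"dx": 0,"dy": 0,"dz": 2,"rx": 0,"ry": 0,"rz": 0,"grip": 1},
  ],
)

```text
clock: 4.98
position: [0.6192, -0.196, 0.0407]
ee_rot: [0.042, 3.138, -0.002]
ft_force: [-1.8, 0.6, 6.8]
grip_width: 0.61
grip_force: 59.7
```

Contact (about +8 N); open slowly, then rise.

Request:
play_rows(
  rows=[
    {"dx": 0,"dy": 0,"dz": 1,"rx": 0,"ry": 0,"rz": 0,"grip": -0.3},
    {"dx": 0,"dy": 0,"dz": 1,"rx": 0,"ry": 0,"rz": 0,"grip": -0.5},
    {"dx": 0,"dy": 0,"dz": 1,"rx": 0,"ry": 0,"rz": 0,"grip": -1},
    {"dx": 0,"dy": 0,"dz": 1,"rx": 0,"ry": 0,"rz": 0,"grip": -1},
    {"dx": 0,"dy": 0,"dz": 1,"rx": 0,"ry": 0,"rz": 0,"grip": -1},
    {"dx": 0,"dy": 0,"dz": 1,"rx": 0,"ry": 0,"rz": 0,"grip": -1},
    {"dx": 0,"dy": 0,"dz": -20,"rx": 0,"ry": 0,"rz": 0,"grip": -1},
    {"dx": 0,"dy": 0,"dz": -60,"rx": 0,"ry": 0,"rz": 0,"grip": -1},
    {"dx": 0,"dy": 0,"dz": -100,"rx": 0,"ry": 0,"rz": 0,"grip": -1},
    {"dx": 0,"dy": 0,"dz": -100,"rx": 0,"ry": 0,"rz": 0,"grip": -1},
  ],
)

```text
clock: 5.82
position: [0.623, -0.1971, 0.1468]
ee_rot: [0.042, 3.128, -0.006]
ft_force: [1.5, 0.3, 0.9]
grip_width: 1.002
grip_force: 0.0
```

```bash
python3 -c "
from h import *
goto(420.3,-153,100,211.8)"
```

```text
t5.8 pos [ 623.  -197.1  146.8] w1.002 F [1.5 0.3 0.9] q [-0.31  0.51  0.03  1.08  0.   -0.28]
  d [204.4  38.9  43.9] r [-0.0075  0.0118 -0.5818]
```

Request:
play_rows(
  rows=[
    {"dx": 60,"dy": 10,"dz": 0,"rx": 0,"ry": 0,"rz": -0.25,"grip": -1},
    {"dx": 60,"dy": 10,"dz": 0,"rx": 0,"ry": 0,"rz": -0.25,"grip": -1},
    {"dx": 130,"dy": 25,"dz": 10,"rx": 0,"ry": 0,"rz": -0.5,"grip": -1},
    {"dx": 130,"dy": 25,"dz": 10,"rx": 0,"ry": 0,"rz": -0.5,"grip": -1},
    {"dx": 190,"dy": 37,"dz": 30,"rx": 0,"ry": 0,"rz": -0.58,"grip": -1},
    {"dx": 190,"dy": 37,"dz": 30,"rx": 0,"ry": 0,"rz": -0.58,"grip": -1},
    {"dx": 200,"dy": 39,"dz": 40,"rx": 0,"ry": 0,"rz": -0.58,"grip": -1},
    {"dx": 204,"dy": 39,"dz": 44,"rx": 0,"ry": 0,"rz": -0.58,"grip": -1},
    {"dx": 204,"dy": 39,"dz": 44,"rx": 0,"ry": 0,"rz": -0.58,"grip": -1},
    {"dx": 204,"dy": 39,"dz": 44,"rx": 0,"ry": 0,"rz": -0.58,"grip": -1},
  ],
)

```text
clock: 6.65
position: [0.4164, -0.1516, 0.0946]
ee_rot: [-0.857, 3.021, -0.001]
ft_force: [0.2, 0.2, -0.1]
grip_width: 0.999
grip_force: 0.0
```

```bash
python3 -c "
from h import *
goto(420.3,-153,9,211.8)"
```

```text
t6.7 pos [ 416.4 -151.6   94.6] w0.999 F [ 0.2  0.2 -0.1] q [-0.35  0.23 -0.57  0.77  0.   -0.9 ]
  d [-2.5 -3.1 85.6] r [-0.0012  0.001  -0.0019]
```

Request:
play_rows(
  rows=[
    {"dx": -2.5,"dy": -3,"dz": 40,"rx": 0,"ry": 0,"rz": 0,"grip": -0.3},
    {"dx": -2.5,"dy": -3,"dz": 70,"rx": 0,"ry": 0,"rz": 0,"grip": -0.3},
    {"dx": -2.5,"dy": -3,"dz": 84,"rx": 0,"ry": 0,"rz": 0,"grip": -0.3},
    {"dx": -2.5,"dy": -3,"dz": 85,"rx": 0,"ry": 0,"rz": 0,"grip": 0},
    {"dx": -2.5,"dy": -3,"dz": 85,"rx": 0,"ry": 0,"rz": 0,"grip": 1},
    {"dx": -2.5,"dy": -3,"dz": 85,"rx": 0,"ry": 0,"rz": 0,"grip": 1},
    {"dx": -2.5,"dy": -3,"dz": 85,"rx": 0,"ry": 0,"rz": 0,"grip": 1},
    {"dx": -2.5,"dy": -3,"dz": 85,"rx": 0,"ry": 0,"rz": 0,"grip": 1},
    {"dx": -2.5,"dy": -3,"dz": 85,"rx": 0,"ry": 0,"rz": 0,"grip": 1},
    {"dx": -2.5,"dy": -3,"dz": 85,"rx": 0,"ry": 0,"rz": 0,"grip": 1},
  ],
)

```text
clock: 7.48
position: [0.4197, -0.1526, 0.0101]
ee_rot: [-0.858, 3.021, -0.002]
ft_force: [-0.1, -0.4, 2.1]
grip_width: 0.29
grip_force: 60.5
```

```bash
python3 -c "
from h import *
goto(631,73,100,179.4)"
```

```text
t7.5 pos [ 419.7 -152.6   10.1] w0.290 F [-0.1 -0.4  2.1] q [-0.35  0.35 -0.68  0.54  0.   -0.9 ]
  d [-298.5   80.8  -89.7] r [-0.001   0.0015  0.5637]
```

Request:
play_rows(
  rows=[
    {"dx": 0,"dy": 0,"dz": -30,"rx": 0,"ry": 0,"rz": 0,"grip": 1},
    {"dx": 0,"dy": 0,"dz": -65,"rx": 0,"ry": 0,"rz": 0,"grip": 1},
    {"dx": -25,"dy": 7,"dz": -90,"rx": 0,"ry": 0,"rz": 0.06,"grip": 1},
    {"dx": -60,"dy": 16,"dz": -90,"rx": 0,"ry": 0,"rz": 0.15,"grip": 1},
    {"dx": -98,"dy": 27,"dz": -90,"rx": 0,"ry": 0,"rz": 0.25,"grip": 1},
    {"dx": -136,"dy": 37,"dz": -90,"rx": 0,"ry": 0,"rz": 0.35,"grip": 1},
    {"dx": -174,"dy": 47,"dz": -90,"rx": 0,"ry": 0,"rz": 0.45,"grip": 1},
    {"dx": -212,"dy": 57,"dz": -90,"rx": 0,"ry": 0,"rz": 0.53,"grip": 1},
    {"dx": -250,"dy": 68,"dz": -90,"rx": 0,"ry": 0,"rz": 0.56,"grip": 1},
    {"dx": -278,"dy": 75,"dz": -90,"rx": 0,"ry": 0,"rz": 0.56,"grip": 1},
    {"dx": -292,"dy": 79,"dz": -90,"rx": 0,"ry": 0,"rz": 0.56,"grip": 1},
    {"dx": -298,"dy": 81,"dz": -90,"rx": 0,"ry": 0,"rz": 0.56,"grip": 1},
    {"dx": -298,"dy": 81,"dz": -90,"rx": 0,"ry": 0,"rz": 0.56,"grip": 1},
    {"dx": -298,"dy": 81,"dz": -90,"rx": 0,"ry": 0,"rz": 0.56,"grip": 1},
    {"dx": -298,"dy": 81,"dz": -90,"rx": 0,"ry": 0,"rz": 0.56,"grip": 1},
  ],
)

```text
clock: 8.73
position: [0.6285, 0.0719, 0.0991]
ee_rot: [-0.012, -3.14, 0.001]
ft_force: [-0.1, -0.3, -1.3]
grip_width: 0.29
grip_force: 60.1
```

```bash
python3 -c "
from h import *
goto(631,73,13,179.4)
p,d=arm.snapshot('scene');cv2.imwrite('pics/s1.png',cv2.cvtColor(cv2.resize(p[130:300,120:380],(780,510)),4))"
```

```text
t8.7 pos [628.5  71.9  99.1] w0.290 F [-0.1 -0.3 -1.3] q [ 0.11  0.52 -0.09  0.97 -0.    0.12]
  d [-2.7  1.1 86.1] r [-0.0006 -0.0017  0.0026]
```

View pics/s1.png

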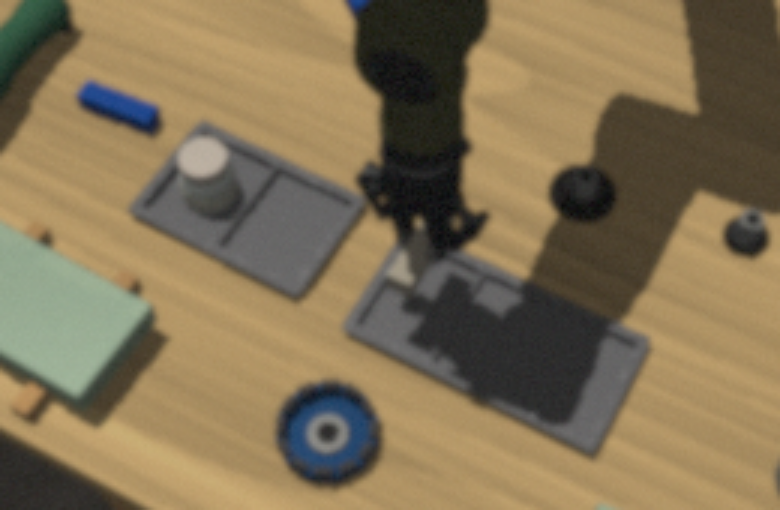

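The tub stands upright in its face-tray pocket (210,175 in the crop); the stick hangs level over the right end pocket of the edge tray (410,265). Lowering.

Request:
play_rows(
  rows=[
    {"dx": -2,"dy": 1,"dz": 35,"rx": 0,"ry": 0,"rz": 0,"grip": 1},
    {"dx": -2,"dy": 1,"dz": 60,"rx": 0,"ry": 0,"rz": 0,"grip": 1},
    {"dx": -2,"dy": 1,"dz": 75,"rx": 0,"ry": 0,"rz": 0,"grip": 1},
    {"dx": -2,"dy": 1,"dz": 81,"rx": 0,"ry": 0,"rz": 0,"grip": 1},
    {"dx": -2,"dy": 1,"dz": 84,"rx": 0,"ry": 0,"rz": 0,"grip": 1},
    {"dx": -2,"dy": 1,"dz": 86,"rx": 0,"ry": 0,"rz": 0,"grip": 1},
    {"dx": -2,"dy": 1,"dz": 87,"rx": 0,"ry": 0,"rz": 0,"grip": 1},
    {"dx": -2,"dy": 1,"dz": 87,"rx": 0,"ry": 0,"rz": 0,"grip": 1},
  ],
)

```text
clock: 9.45
position: [0.6329, 0.074, 0.0135]
ee_rot: [0.011, 3.139, 0.0]
ft_force: [-0.1, -0.2, -1.8]
grip_width: 0.284
grip_force: 60.1
```

Request:
play_rows(
  rows=[
    {"dx": 0,"dy": 0,"dz": 1,"rx": 0,"ry": 0,"rz": 0,"grip": 1},
    {"dx": 0,"dy": 0,"dz": 1.5,"rx": 0,"ry": 0,"rz": 0,"grip": 1},
    {"dx": 0,"dy": 0,"dz": 1.5,"rx": 0,"ry": 0,"rz": 0,"grip": 1},
  ],
)

```text
clock: 9.7
position: [0.633, 0.0741, 0.0131]
ee_rot: [0.011, 3.139, -0.0]
ft_force: [-2.2, -0.6, 6.3]
grip_width: 0.287
grip_force: 61.1
```

Request:
play_rows(
  rows=[
    {"dx": 0,"dy": 0,"dz": 1,"rx": 0,"ry": 0,"rz": 0,"grip": 0.3},
    {"dx": 0,"dy": 0,"dz": 1,"rx": 0,"ry": 0,"rz": 0,"grip": 0.1},
    {"dx": 0,"dy": 0,"dz": 1,"rx": 0,"ry": 0,"rz": 0,"grip": 0.1},
    {"dx": 0,"dy": 0,"dz": 1,"rx": 0,"ry": 0,"rz": 0,"grip": 0.1},
    {"dx": 0,"dy": 0,"dz": 1,"rx": 0,"ry": 0,"rz": 0,"grip": 0.1},
    {"dx": 0,"dy": 0,"dz": -20,"rx": 0,"ry": 0,"rz": 0,"grip": 0.1},
    {"dx": 0,"dy": 0,"dz": -60,"rx": 0,"ry": 0,"rz": 0,"grip": -0.5},
    {"dx": 0,"dy": 0,"dz": -90,"rx": 0,"ry": 0,"rz": 0,"grip": -0.5},
    {"dx": 0,"dy": 0,"dz": -90,"rx": 0,"ry": 0,"rz": 0,"grip": -0.5},
    {"dx": 0,"dy": 0,"dz": -90,"rx": 0,"ry": 0,"rz": 0,"grip": -0.5},
  ],
)

```text
clock: 10.53
position: [0.6341, 0.0744, 0.1034]
ee_rot: [0.011, 3.136, 0.001]
ft_force: [-0.8, -0.2, -0.4]
grip_width: 0.751
grip_force: 0.0
```

```bash
python3 -c "
from h import *
goto(456,-13,100,151.8)"
```

```text
t10.5 pos [634.1  74.4 103.4] w0.751 F [-0.8 -0.2 -0.4] q [ 0.12  0.52 -0.07  0.97 -0.    0.12]
  d [177.5 -88.6   2.3] r [0.002  0.0053 0.4854]
```

Request:
play_rows(
  rows=[
    {"dx": 35,"dy": -18,"dz": 0,"rx": 0,"ry": 0,"rz": 0.1,"grip": -0.5},
    {"dx": 70,"dy": -36,"dz": 0,"rx": 0,"ry": 0,"rz": 0.2,"grip": -0.5},
    {"dx": 105,"dy": -54,"dz": 0,"rx": 0,"ry": 0,"rz": 0.3,"grip": -0.5},
    {"dx": 140,"dy": -70,"dz": 0,"rx": 0,"ry": 0,"rz": 0.42,"grip": -0.5},
    {"dx": 165,"dy": -82,"dz": 0,"rx": 0,"ry": 0,"rz": 0.485,"grip": -0.5},
    {"dx": 176,"dy": -88,"dz": 0,"rx": 0,"ry": 0,"rz": 0.485,"grip": -0.5},
    {"dx": 177,"dy": -89,"dz": 10,"rx": 0,"ry": 0,"rz": 0.485,"grip": -0.5},
    {"dx": 177,"dy": -89,"dz": 30,"rx": 0,"ry": 0,"rz": 0.485,"grip": -0.5},
    {"dx": 177,"dy": -89,"dz": 40,"rx": 0,"ry": 0,"rz": 0.485,"grip": -0.5},
    {"dx": 177,"dy": -89,"dz": 40,"rx": 0,"ry": 0,"rz": 0.485,"grip": -0.5},
    {"dx": 177,"dy": -89,"dz": 40,"rx": 0,"ry": 0,"rz": 0.485,"grip": -0.5},
  ],
)

```text
clock: 11.45
position: [0.4539, -0.0136, 0.0599]
ee_rot: [-0.763, -3.045, 0.001]
ft_force: [0.1, -0.1, -0.7]
grip_width: 0.751
grip_force: 0.0
```

```bash
python3 -c "
from h import *
goto(456,-13,18,151.8)"
```

```text
t11.4 pos [453.9 -13.6  59.9] w0.751 F [ 0.1 -0.1 -0.7] q [-0.03  0.29 -0.59  0.69  0.    0.46]
  d [-1.7  1.5 41.9] r [-0.0008 -0.0019  0.0014]
```

Request:
play_rows(
  rows=[
    {"dx": -2,"dy": 1,"dz": 25,"rx": 0,"ry": 0,"rz": 0,"grip": -0.5},
    {"dx": -2,"dy": 1,"dz": 37,"rx": 0,"ry": 0,"rz": 0,"grip": -0.5},
    {"dx": -2,"dy": 1,"dz": 41,"rx": 0,"ry": 0,"rz": 0,"grip": -0.3},
    {"dx": -2,"dy": 1,"dz": 41,"rx": 0,"ry": 0,"rz": 0,"grip": 0},
    {"dx": -2,"dy": 1,"dz": 41,"rx": 0,"ry": 0,"rz": 0,"grip": 1},
    {"dx": -2,"dy": 1,"dz": 41,"rx": 0,"ry": 0,"rz": 0,"grip": 1},
    {"dx": -2,"dy": 1,"dz": 41,"rx": 0,"ry": 0,"rz": 0,"grip": 1},
    {"dx": -2,"dy": 1,"dz": 41,"rx": 0,"ry": 0,"rz": 0,"grip": 1},
    {"dx": -2,"dy": 1,"dz": 41,"rx": 0,"ry": 0,"rz": 0,"grip": 1},
    {"dx": -2,"dy": 1,"dz": 41,"rx": 0,"ry": 0,"rz": 0,"grip": 1},
  ],
)

```text
clock: 12.28
position: [0.4574, -0.0137, 0.0206]
ee_rot: [0.764, 3.045, 0.001]
ft_force: [-1.4, 0.2, 5.4]
grip_width: 0.36
grip_force: 60.6
```

```bash
python3 -c "
from h import *
goto(632,161,110,179.4)"
```

```text
t12.3 pos [457.4 -13.7  20.6] w0.360 F [-1.4  0.2  5.4] q [-0.03  0.35 -0.64  0.58  0.    0.46]
  d [-71.5 236.6 -89.1] r [ 0.0005  0.0018 -0.4813]
```

Request:
play_rows(
  rows=[
    {"dx": 0,"dy": 0,"dz": -30,"rx": 0,"ry": 0,"rz": 0,"grip": 1},
    {"dx": 0,"dy": 0,"dz": -65,"rx": 0,"ry": 0,"rz": 0,"grip": 1},
    {"dx": -8,"dy": 25,"dz": -89,"rx": 0,"ry": 0,"rz": -0.05,"grip": 1},
    {"dx": -18,"dy": 60,"dz": -89,"rx": 0,"ry": 0,"rz": -0.14,"grip": 1},
    {"dx": -29,"dy": 97,"dz": -89,"rx": 0,"ry": 0,"rz": -0.24,"grip": 1},
    {"dx": -40,"dy": 134,"dz": -89,"rx": 0,"ry": 0,"rz": -0.34,"grip": 1},
    {"dx": -51,"dy": 170,"dz": -89,"rx": 0,"ry": 0,"rz": -0.43,"grip": 1},
    {"dx": -62,"dy": 205,"dz": -89,"rx": 0,"ry": 0,"rz": -0.48,"grip": 1},
    {"dx": -69,"dy": 228,"dz": -89,"rx": 0,"ry": 0,"rz": -0.48,"grip": 1},
    {"dx": -71,"dy": 236,"dz": -89,"rx": 0,"ry": 0,"rz": -0.48,"grip": 1},
    {"dx": -71,"dy": 236,"dz": -80,"rx": 0,"ry": 0,"rz": -0.48,"grip": 1},
    {"dx": -71,"dy": 236,"dz": -60,"rx": 0,"ry": 0,"rz": -0.48,"grip": 1},
    {"dx": -71,"dy": 236,"dz": -40,"rx": 0,"ry": 0,"rz": -0.48,"grip": 1},
    {"dx": -71,"dy": 236,"dz": -40,"rx": 0,"ry": 0,"rz": -0.48,"grip": 1},
    {"dx": -71,"dy": 236,"dz": -40,"rx": 0,"ry": 0,"rz": -0.48,"grip": 1},
  ],
)

```text
clock: 13.53
position: [0.6274, 0.159, 0.058]
ee_rot: [-0.02, -3.136, 0.003]
ft_force: [0.5, -0.9, -1.7]
grip_width: 0.361
grip_force: 60.3
```

```bash
python3 -c "
from h import *
goto(632,161,24,179.4)
p,d=arm.snapshot('scene');cv2.imwrite('pics/s2.png',cv2.cvtColor(cv2.resize(p[130:300,120:380],(780,510)),4))"
```

```text
t13.5 pos [627.4 159.   58. ] w0.361 F [ 0.5 -0.9 -1.7] q [ 0.25  0.58 -0.09  0.9  -0.    0.26]
  d [-4.8  2.2 33.9] r [-0.0019 -0.0058 -0.0024]
```

View pics/s2.png

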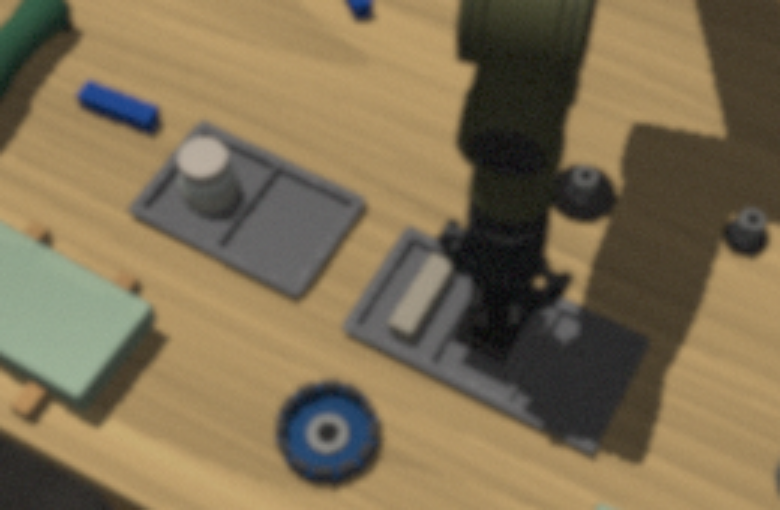

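The stick lies flat in its pocket (420,293); the block is above the middle pocket (500,320). Lowering.

Request:
play_rows(
  rows=[
    {"dx": -3,"dy": 2,"dz": 15,"rx": 0,"ry": 0,"rz": 0,"grip": 1},
    {"dx": -3,"dy": 2,"dz": 24,"rx": 0,"ry": 0,"rz": 0,"grip": 1},
    {"dx": -3,"dy": 2,"dz": 30,"rx": 0,"ry": 0,"rz": 0,"grip": 1},
    {"dx": -3,"dy": 2,"dz": 32,"rx": 0,"ry": 0,"rz": 0,"grip": 1},
    {"dx": -3,"dy": 2,"dz": 34,"rx": 0,"ry": 0,"rz": 0,"grip": 1},
    {"dx": -3,"dy": 2,"dz": 34,"rx": 0,"ry": 0,"rz": 0,"grip": 1},
  ],
)

```text
clock: 14.08
position: [0.6334, 0.1626, 0.0259]
ee_rot: [-0.019, -3.141, 0.0]
ft_force: [0.5, 1.0, -1.3]
grip_width: 0.357
grip_force: 60.4
```

Request:
play_rows(
  rows=[
    {"dx": 0,"dy": 0,"dz": 1,"rx": 0,"ry": 0,"rz": 0,"grip": 1},
    {"dx": 0,"dy": 0,"dz": 2,"rx": 0,"ry": 0,"rz": 0,"grip": 1},
    {"dx": 0,"dy": 0,"dz": 3,"rx": 0,"ry": 0,"rz": 0,"grip": 1},
    {"dx": 0,"dy": 0,"dz": 3,"rx": 0,"ry": 0,"rz": 0,"grip": 1},
  ],
)

```text
clock: 14.42
position: [0.634, 0.1628, 0.0236]
ee_rot: [0.018, 3.14, 0.0]
ft_force: [-0.0, 0.6, 1.9]
grip_width: 0.358
grip_force: 60.8
```

Request:
play_rows(
  rows=[
    {"dx": 0,"dy": 0,"dz": 3.5,"rx": 0,"ry": 0,"rz": 0,"grip": 0.2},
    {"dx": 0,"dy": 0,"dz": 3.5,"rx": 0,"ry": 0,"rz": 0,"grip": 0},
    {"dx": 0,"dy": 0,"dz": 3.5,"rx": 0,"ry": 0,"rz": 0,"grip": -0.1},
    {"dx": 0,"dy": 0,"dz": 3.5,"rx": 0,"ry": 0,"rz": 0,"grip": -0.1},
    {"dx": 0,"dy": 0,"dz": 3.5,"rx": 0,"ry": 0,"rz": 0,"grip": -0.1},
    {"dx": 0,"dy": 0,"dz": -20,"rx": 0,"ry": 0,"rz": 0,"grip": -0.1},
    {"dx": 0,"dy": 0,"dz": -60,"rx": 0,"ry": 0,"rz": 0,"grip": -0.3},
    {"dx": 0,"dy": 0,"dz": -80,"rx": 0,"ry": 0,"rz": 0,"grip": -0.3},
    {"dx": 0,"dy": 0,"dz": -80,"rx": 0,"ry": 0,"rz": 0,"grip": -0.3},
    {"dx": 0,"dy": 0,"dz": -80,"rx": 0,"ry": 0,"rz": 0,"grip": -0.3},
  ],
)

```text
clock: 15.25
position: [0.6351, 0.1631, 0.1047]
ee_rot: [0.019, 3.137, 0.002]
ft_force: [-0.9, -0.3, -0.7]
grip_width: 0.649
grip_force: 0.0
```

```bash
python3 -c "
from h import *
goto(396,344,80,180)"
```

```text
t15.2 pos [635.1 163.1 104.7] w0.649 F [-0.9 -0.3 -0.7] q [ 0.25  0.55 -0.02  1.    0.    0.26]
  d [241.3 178.   23.9] r [ 0.0011  0.0041 -0.0118]
```

Request:
play_rows(
  rows=[
    {"dx": 30,"dy": 22,"dz": 0,"rx": 0,"ry": 0,"rz": 0,"grip": -0.3},
    {"dx": 60,"dy": 44,"dz": 0,"rx": 0,"ry": 0,"rz": 0,"grip": -0.3},
    {"dx": 90,"dy": 66,"dz": 0,"rx": 0,"ry": 0,"rz": 0,"grip": -0.3},
    {"dx": 120,"dy": 88,"dz": 0,"rx": 0,"ry": 0,"rz": 0,"grip": -0.3},
    {"dx": 150,"dy": 110,"dz": 0,"rx": 0,"ry": 0,"rz": 0,"grip": -0.3},
    {"dx": 180,"dy": 132,"dz": 5,"rx": 0,"ry": 0,"rz": 0,"grip": -0.3},
    {"dx": 210,"dy": 154,"dz": 10,"rx": 0,"ry": 0,"rz": 0,"grip": -0.3},
    {"dx": 235,"dy": 172,"dz": 20,"rx": 0,"ry": 0,"rz": 0,"grip": -0.3},
    {"dx": 242,"dy": 178,"dz": 30,"rx": 0,"ry": 0,"rz": 0,"grip": -0.3},
    {"dx": 242,"dy": 178,"dz": 40,"rx": 0,"ry": 0,"rz": 0,"grip": -0.3},
    {"dx": 242,"dy": 178,"dz": 44,"rx": 0,"ry": 0,"rz": 0,"grip": -0.3},
    {"dx": 242,"dy": 178,"dz": 44,"rx": 0,"ry": 0,"rz": 0,"grip": -0.3},
    {"dx": 242,"dy": 178,"dz": 44,"rx": 0,"ry": 0,"rz": 0,"grip": -0.3},
  ],
)

```text
clock: 16.33
position: [0.3944, 0.3426, 0.0582]
ee_rot: [-0.021, -3.141, 0.002]
ft_force: [-0.2, -0.1, -0.4]
grip_width: 0.651
grip_force: 0.0
```

```bash
python3 -c "
from h import *
goto(396,344,16,180)"
```

```text
t16.3 pos [394.4 342.6  58.2] w0.651 F [-0.2 -0.1 -0.4] q [ 0.72  0.39 -0.43  0.75 -0.    0.73]
  d [-1.6  1.4 42.2] r [-0.001  -0.0006 -0.0134]
```

Request:
play_rows(
  rows=[
    {"dx": -1.5,"dy": 1,"dz": 25,"rx": 0,"ry": 0,"rz": -0.013,"grip": -0.3},
    {"dx": -1.5,"dy": 1,"dz": 37,"rx": 0,"ry": 0,"rz": -0.013,"grip": -0.3},
    {"dx": -1.5,"dy": 1,"dz": 41,"rx": 0,"ry": 0,"rz": -0.013,"grip": -0.2},
    {"dx": -1.5,"dy": 1,"dz": 41,"rx": 0,"ry": 0,"rz": -0.013,"grip": 0.1},
    {"dx": -1.5,"dy": 1,"dz": 41,"rx": 0,"ry": 0,"rz": -0.013,"grip": 1},
    {"dx": -1.5,"dy": 1,"dz": 41,"rx": 0,"ry": 0,"rz": -0.013,"grip": 1},
    {"dx": -1.5,"dy": 1,"dz": 41,"rx": 0,"ry": 0,"rz": -0.013,"grip": 1},
    {"dx": -1.5,"dy": 1,"dz": 41,"rx": 0,"ry": 0,"rz": -0.013,"grip": 1},
    {"dx": -1.5,"dy": 1,"dz": 41,"rx": 0,"ry": 0,"rz": -0.013,"grip": 1},
    {"dx": -1.5,"dy": 1,"dz": 41,"rx": 0,"ry": 0,"rz": -0.013,"grip": 1},
  ],
)

```text
clock: 17.17
position: [0.3961, 0.345, 0.0187]
ee_rot: [-0.002, 3.14, 0.001]
ft_force: [-0.4, -0.8, 4.3]
grip_width: 0.284
grip_force: 59.5
```

```bash
python3 -c "
from h import *
goto(633,249,110,180)"
```

```text
t17.2 pos [396.1 345.   18.7] w0.284 F [-0.4 -0.8  4.3] q [ 0.72  0.44 -0.48  0.65 -0.    0.72]
  d [-237.   -96.2  -90.9] r [0.0008 0.002  0.0011]
```

Request:
play_rows(
  rows=[
    {"dx": 0,"dy": 0,"dz": -30,"rx": 0,"ry": 0,"rz": 0,"grip": 1},
    {"dx": 0,"dy": 0,"dz": -60,"rx": 0,"ry": 0,"rz": 0,"grip": 1},
    {"dx": -25,"dy": -10,"dz": -75,"rx": 0,"ry": 0,"rz": 0,"grip": 1},
    {"dx": -60,"dy": -24,"dz": -75,"rx": 0,"ry": 0,"rz": 0,"grip": 1},
    {"dx": -95,"dy": -39,"dz": -75,"rx": 0,"ry": 0,"rz": 0,"grip": 1},
    {"dx": -130,"dy": -53,"dz": -75,"rx": 0,"ry": 0,"rz": 0,"grip": 1},
    {"dx": -165,"dy": -67,"dz": -75,"rx": 0,"ry": 0,"rz": 0,"grip": 1},
    {"dx": -200,"dy": -81,"dz": -75,"rx": 0,"ry": 0,"rz": 0,"grip": 1},
    {"dx": -225,"dy": -91,"dz": -75,"rx": 0,"ry": 0,"rz": 0,"grip": 1},
    {"dx": -237,"dy": -96,"dz": -75,"rx": 0,"ry": 0,"rz": 0,"grip": 1},
    {"dx": -237,"dy": -96,"dz": -60,"rx": 0,"ry": 0,"rz": 0,"grip": 1},
    {"dx": -237,"dy": -96,"dz": -40,"rx": 0,"ry": 0,"rz": 0,"grip": 1},
    {"dx": -237,"dy": -96,"dz": -35,"rx": 0,"ry": 0,"rz": 0,"grip": 1},
    {"dx": -237,"dy": -96,"dz": -35,"rx": 0,"ry": 0,"rz": 0,"grip": 1},
    {"dx": -237,"dy": -96,"dz": -35,"rx": 0,"ry": 0,"rz": 0,"grip": 1},
  ],
)

```text
clock: 18.42
position: [0.6315, 0.2489, 0.0524]
ee_rot: [0.003, -3.14, 0.001]
ft_force: [-0.2, -0.2, -1.1]
grip_width: 0.275
grip_force: 59.2
```

```bash
python3 -c "
from h import *
goto(633,249,22,180)
p,d=arm.snapshot('scene');cv2.imwrite('pics/s3.png',cv2.cvtColor(cv2.resize(p[130:300,120:380],(780,510)),4))"
```

```text
t18.4 pos [631.5 248.9  52.4] w0.275 F [-0.2 -0.2 -1.1] q [ 0.38  0.63 -0.01  0.93  0.    0.37]
  d [-1.5  0.1 30.4] r [-0.0004 -0.0017  0.0016]
```

View pics/s3.png

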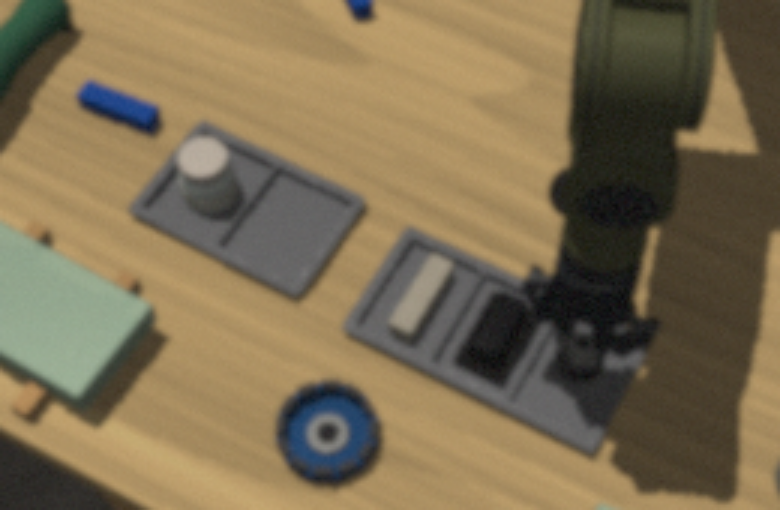

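The block sits in the middle pocket (500,335), clear of both dividers; the pad hangs above the left pocket (580,350). Lowering.

Request:
play_rows(
  rows=[
    {"dx": -1,"dy": 0,"dz": 14,"rx": 0,"ry": 0,"rz": 0,"grip": 1},
    {"dx": -1,"dy": 0,"dz": 22,"rx": 0,"ry": 0,"rz": 0,"grip": 1},
    {"dx": -1,"dy": 0,"dz": 26,"rx": 0,"ry": 0,"rz": 0,"grip": 1},
    {"dx": -1,"dy": 0,"dz": 28,"rx": 0,"ry": 0,"rz": 0,"grip": 1},
    {"dx": -1,"dy": 0,"dz": 29.5,"rx": 0,"ry": 0,"rz": 0,"grip": 1},
    {"dx": -1,"dy": 0,"dz": 30.5,"rx": 0,"ry": 0,"rz": 0,"grip": 1},
    {"dx": -1,"dy": 0,"dz": 30.5,"rx": 0,"ry": 0,"rz": 0,"grip": 1},
  ],
)

```text
clock: 19.05
position: [0.6335, 0.2489, 0.0225]
ee_rot: [-0.002, 3.141, 0.0]
ft_force: [0.1, 0.3, -1.6]
grip_width: 0.282
grip_force: 59.2
```

Request:
play_rows(
  rows=[
    {"dx": 0,"dy": 0,"dz": 1,"rx": 0,"ry": 0,"rz": 0,"grip": 1},
    {"dx": 0,"dy": 0,"dz": 2,"rx": 0,"ry": 0,"rz": 0,"grip": 1},
    {"dx": 0,"dy": 0,"dz": 2,"rx": 0,"ry": 0,"rz": 0,"grip": 1},
  ],
)

```text
clock: 19.3
position: [0.6338, 0.249, 0.0217]
ee_rot: [-0.002, 3.14, 0.001]
ft_force: [-2.2, -0.3, 3.6]
grip_width: 0.281
grip_force: 60.1
```

Request:
play_rows(
  rows=[
    {"dx": 0,"dy": 0,"dz": 1,"rx": 0,"ry": 0,"rz": 0,"grip": 0.3},
    {"dx": 0,"dy": 0,"dz": 1,"rx": 0,"ry": 0,"rz": 0,"grip": 0.1},
    {"dx": 0,"dy": 0,"dz": 1,"rx": 0,"ry": 0,"rz": 0,"grip": 0},
    {"dx": 0,"dy": 0,"dz": 1,"rx": 0,"ry": 0,"rz": 0,"grip": 0},
    {"dx": 0,"dy": 0,"dz": 1,"rx": 0,"ry": 0,"rz": 0,"grip": 0},
    {"dx": 0,"dy": 0,"dz": -20,"rx": 0,"ry": 0,"rz": 0,"grip": 0},
    {"dx": 0,"dy": 0,"dz": -60,"rx": 0,"ry": 0,"rz": 0,"grip": -0.3},
    {"dx": 0,"dy": 0,"dz": -80,"rx": 0,"ry": 0,"rz": 0,"grip": -0.3},
    {"dx": 0,"dy": 0,"dz": -80,"rx": 0,"ry": 0,"rz": 0,"grip": -0.3},
    {"dx": 0,"dy": 0,"dz": -80,"rx": 0,"ry": 0,"rz": 0,"grip": -0.3},
  ],
)

```text
clock: 20.13
position: [0.6348, 0.2494, 0.1022]
ee_rot: [-0.002, 3.138, 0.002]
ft_force: [-0.4, 0.2, -0.4]
grip_width: 0.646
grip_force: 0.0
```

```bash
python3 -c "
from h import *
goto(427,167,80,180)"
```

```text
t20.1 pos [634.8 249.4 102.2] w0.646 F [-0.4  0.2 -0.4] q [ 0.37  0.59  0.06  1.03 -0.    0.37]
  d [208.  -82.1  21.3] r [0.0015 0.0038 0.0012]
```

Request:
play_rows(
  rows=[
    {"dx": 35,"dy": -14,"dz": 0,"rx": 0,"ry": 0,"rz": 0,"grip": -0.3},
    {"dx": 70,"dy": -28,"dz": 0,"rx": 0,"ry": 0,"rz": 0,"grip": -0.3},
    {"dx": 105,"dy": -42,"dz": 0,"rx": 0,"ry": 0,"rz": 0,"grip": -0.3},
    {"dx": 140,"dy": -56,"dz": 0,"rx": 0,"ry": 0,"rz": 0,"grip": -0.3},
    {"dx": 175,"dy": -69,"dz": 10,"rx": 0,"ry": 0,"rz": 0,"grip": -0.3},
    {"dx": 200,"dy": -79,"dz": 20,"rx": 0,"ry": 0,"rz": 0,"grip": -0.3},
    {"dx": 208,"dy": -82,"dz": 30,"rx": 0,"ry": 0,"rz": 0,"grip": -0.3},
    {"dx": 208,"dy": -82,"dz": 40,"rx": 0,"ry": 0,"rz": 0,"grip": -0.3},
    {"dx": 208,"dy": -82,"dz": 42,"rx": 0,"ry": 0,"rz": 0,"grip": -0.3},
    {"dx": 208,"dy": -82,"dz": 42,"rx": 0,"ry": 0,"rz": 0,"grip": -0.3},
    {"dx": 208,"dy": -82,"dz": 42,"rx": 0,"ry": 0,"rz": 0,"grip": -0.3},
  ],
)

```text
clock: 21.05
position: [0.4256, 0.1666, 0.058]
ee_rot: [0.002, -3.141, 0.0]
ft_force: [-0.4, 0.2, 0.2]
grip_width: 0.648
grip_force: 0.0
```

```bash
python3 -c "
from h import *
goto(427,167,17,180)"
```

```text
t21.1 pos [425.6 166.6  58. ] w0.648 F [-0.4  0.2  0.2] q [ 0.37  0.3  -0.59  0.68  0.    0.37]
  d [-1.5  0.4 41. ] r [-0.0003 -0.0007  0.0012]
```

Request:
play_rows(
  rows=[
    {"dx": -1,"dy": 0,"dz": 25,"rx": 0,"ry": 0,"rz": 0,"grip": -0.3},
    {"dx": -1,"dy": 0,"dz": 37,"rx": 0,"ry": 0,"rz": 0,"grip": -0.3},
    {"dx": -1,"dy": 0,"dz": 41,"rx": 0,"ry": 0,"rz": 0,"grip": -0.2},
    {"dx": -1,"dy": 0,"dz": 41,"rx": 0,"ry": 0,"rz": 0,"grip": 0.1},
    {"dx": -1,"dy": 0,"dz": 41,"rx": 0,"ry": 0,"rz": 0,"grip": 1},
    {"dx": -1,"dy": 0,"dz": 41,"rx": 0,"ry": 0,"rz": 0,"grip": 1},
    {"dx": -1,"dy": 0,"dz": 41,"rx": 0,"ry": 0,"rz": 0,"grip": 1},
    {"dx": -1,"dy": 0,"dz": 41,"rx": 0,"ry": 0,"rz": 0,"grip": 1},
    {"dx": -1,"dy": 0,"dz": 41,"rx": 0,"ry": 0,"rz": 0,"grip": 1},
    {"dx": -1,"dy": 0,"dz": 41,"rx": 0,"ry": 0,"rz": 0,"grip": 1},
  ],
)

```text
clock: 21.88
position: [0.4272, 0.1669, 0.018]
ee_rot: [-0.002, 3.14, 0.001]
ft_force: [0.6, -0.4, 4.9]
grip_width: 0.282
grip_force: 59.5
```

```bash
python3 -c "
from h import *
goto(619,-96.5,120,178.4)"
```

```text
t21.9 pos [427.2 166.9  18. ] w0.282 F [ 0.6 -0.4  4.9] q [ 0.37  0.35 -0.64  0.57 -0.    0.37]
  d [-191.6 -263.6 -101.8] r [0.0006 0.0017 0.0292]
```

Request:
play_rows(
  rows=[
    {"dx": 0,"dy": 0,"dz": -30,"rx": 0,"ry": 0,"rz": 0,"grip": 1},
    {"dx": 0,"dy": 0,"dz": -65,"rx": 0,"ry": 0,"rz": 0,"grip": 1},
    {"dx": -14,"dy": -20,"dz": -85,"rx": 0,"ry": 0,"rz": 0,"grip": 1},
    {"dx": -35,"dy": -48,"dz": -85,"rx": 0,"ry": 0,"rz": 0.01,"grip": 1},
    {"dx": -57,"dy": -78,"dz": -85,"rx": 0,"ry": 0,"rz": 0.03,"grip": 1},
    {"dx": -79,"dy": -109,"dz": -85,"rx": 0,"ry": 0,"rz": 0.03,"grip": 1},
    {"dx": -102,"dy": -140,"dz": -85,"rx": 0,"ry": 0,"rz": 0.03,"grip": 1},
    {"dx": -124,"dy": -171,"dz": -85,"rx": 0,"ry": 0,"rz": 0.03,"grip": 1},
    {"dx": -146,"dy": -201,"dz": -85,"rx": 0,"ry": 0,"rz": 0.03,"grip": 1},
    {"dx": -168,"dy": -231,"dz": -85,"rx": 0,"ry": 0,"rz": 0.03,"grip": 1},
    {"dx": -184,"dy": -253,"dz": -85,"rx": 0,"ry": 0,"rz": 0.03,"grip": 1},
    {"dx": -191,"dy": -263,"dz": -80,"rx": 0,"ry": 0,"rz": 0.03,"grip": 1},
    {"dx": -192,"dy": -264,"dz": -60,"rx": 0,"ry": 0,"rz": 0.03,"grip": 1},
    {"dx": -192,"dy": -264,"dz": -42,"rx": 0,"ry": 0,"rz": 0.03,"grip": 1},
    {"dx": -192,"dy": -264,"dz": -38,"rx": 0,"ry": 0,"rz": 0.03,"grip": 1},
    {"dx": -192,"dy": -264,"dz": -38,"rx": 0,"ry": 0,"rz": 0.03,"grip": 1},
    {"dx": -192,"dy": -264,"dz": -38,"rx": 0,"ry": 0,"rz": 0.03,"grip": 1},
  ],
)

```text
clock: 23.3
position: [0.618, -0.0965, 0.0551]
ee_rot: [-0.044, -3.14, -0.001]
ft_force: [1.1, -0.5, -2.3]
grip_width: 0.276
grip_force: 59.9
```

```bash
python3 -c "
from h import *
goto(619,-96.5,21,178.4)
p,d=arm.snapshot('scene');cv2.imwrite('pics/s4.png',cv2.cvtColor(cv2.resize(p[130:300,120:380],(780,510)),4))"
```

```text
t23.3 pos [618.  -96.5  55.1] w0.276 F [ 1.1 -0.5 -2.3] q [-0.16  0.55 -0.17  0.86  0.   -0.13]
  d [-1.1  0.  34.1] r [ 0.0004 -0.0016 -0.0001]
```

View pics/s4.png

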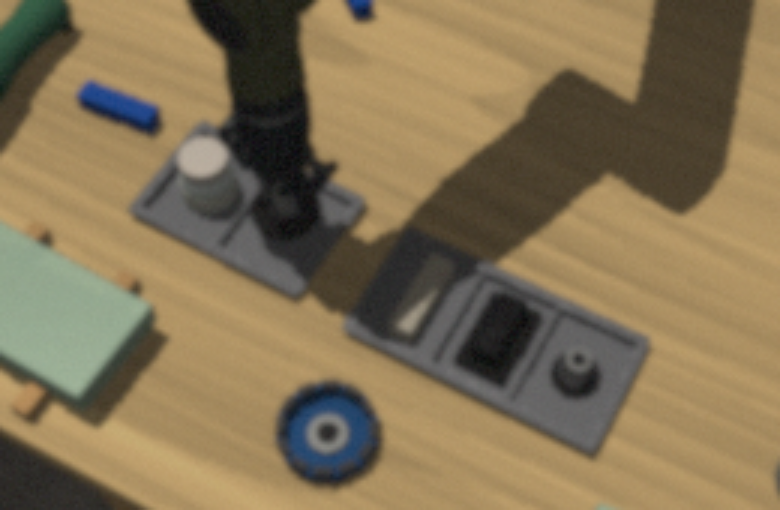

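All three edge-tray things sit in their pockets (small pad hub at 577,365); the large pad is above its pocket (290,210), clear of the tub. Lowering.

Request:
play_rows(
  rows=[
    {"dx": -1,"dy": 0,"dz": 16,"rx": 0,"ry": 0,"rz": 0,"grip": 1},
    {"dx": -1,"dy": 0,"dz": 25,"rx": 0,"ry": 0,"rz": 0,"grip": 1},
    {"dx": -1,"dy": 0,"dz": 30,"rx": 0,"ry": 0,"rz": 0,"grip": 1},
    {"dx": -1,"dy": 0,"dz": 32,"rx": 0,"ry": 0,"rz": 0,"grip": 1},
    {"dx": -1,"dy": 0,"dz": 33,"rx": 0,"ry": 0,"rz": 0,"grip": 1},
    {"dx": -1,"dy": 0,"dz": 34,"rx": 0,"ry": 0,"rz": 0,"grip": 1},
    {"dx": -1,"dy": 0,"dz": 34,"rx": 0,"ry": 0,"rz": 0,"grip": 1},
  ],
)

```text
clock: 23.93
position: [0.6201, -0.0972, 0.0217]
ee_rot: [0.045, 3.141, -0.0]
ft_force: [-0.7, 0.1, -2.5]
grip_width: 0.279
grip_force: 59.9
```

Request:
play_rows(
  rows=[
    {"dx": 0,"dy": 0,"dz": 1,"rx": 0,"ry": 0,"rz": 0,"grip": 1},
    {"dx": 0,"dy": 0,"dz": 2,"rx": 0,"ry": 0,"rz": 0,"grip": 1},
    {"dx": 0,"dy": 0,"dz": 2,"rx": 0,"ry": 0,"rz": 0,"grip": 1},
  ],
)

```text
clock: 24.18
position: [0.6203, -0.0973, 0.0211]
ee_rot: [0.045, 3.14, -0.0]
ft_force: [-1.6, 0.6, 6.2]
grip_width: 0.277
grip_force: 60.9
```

Request:
play_rows(
  rows=[
    {"dx": 0,"dy": 0,"dz": 1,"rx": 0,"ry": 0,"rz": 0,"grip": 0.3},
    {"dx": 0,"dy": 0,"dz": 1,"rx": 0,"ry": 0,"rz": 0,"grip": 0.1},
    {"dx": 0,"dy": 0,"dz": 1,"rx": 0,"ry": 0,"rz": 0,"grip": 0},
    {"dx": 0,"dy": 0,"dz": 1,"rx": 0,"ry": 0,"rz": 0,"grip": 0},
    {"dx": 0,"dy": 0,"dz": 1,"rx": 0,"ry": 0,"rz": 0,"grip": 0},
    {"dx": 0,"dy": 0,"dz": -20,"rx": 0,"ry": 0,"rz": 0,"grip": 0},
    {"dx": 0,"dy": 0,"dz": -60,"rx": 0,"ry": 0,"rz": 0,"grip": 0},
    {"dx": 0,"dy": 0,"dz": -100,"rx": 0,"ry": 0,"rz": 0,"grip": 0},
    {"dx": 30,"dy": 0,"dz": -130,"rx": 0,"ry": 0,"rz": 0,"grip": 0},
    {"dx": 70,"dy": 0,"dz": -130,"rx": 0,"ry": 0,"rz": 0,"grip": 0},
    {"dx": 110,"dy": 0,"dz": -130,"rx": 0,"ry": 0,"rz": 0,"grip": 0},
    {"dx": 150,"dy": 0,"dz": -130,"rx": 0,"ry": 0,"rz": 0,"grip": 0},
    {"dx": 190,"dy": 0,"dz": -130,"rx": 0,"ry": 0,"rz": 0,"grip": 0},
    {"dx": 230,"dy": 0,"dz": -130,"rx": 0,"ry": 0,"rz": 0,"grip": 0},
    {"dx": 260,"dy": 0,"dz": -130,"rx": 0,"ry": 0,"rz": 0,"grip": 0},
    {"dx": 270,"dy": 0,"dz": -130,"rx": 0,"ry": 0,"rz": 0,"grip": 0},
    {"dx": 270,"dy": 0,"dz": -130,"rx": 0,"ry": 0,"rz": 0,"grip": 0},
    {"dx": 270,"dy": 0,"dz": -130,"rx": 0,"ry": 0,"rz": 0,"grip": 0},
  ],
)

```text
clock: 25.68
position: [0.3511, -0.0897, 0.1499]
ee_rot: [0.046, 3.139, -0.001]
ft_force: [0.4, -0.7, 0.4]
grip_width: 0.501
grip_force: 0.0
```

Run:
```python
from h import *
p,d=arm.snapshot('top');cv2.imwrite('pics/t5.png',cv2.cvtColor(cv2.resize(p[100:270,140:400],(780,510)),4))
w=cloud('top',d)
for n,x,y,r,h in(("tub",618,-196,24,73),("lpad",619,-97,11,41),("spad",633,249,11,41),("block",633,162,14,43),("stick",632,74,12,29)):
    k=(np.hypot(w[...,0]*1000-x,w[...,1]*1000-y)<r+25)&(abs(w[...,2]*1000-h)<7)
    q=w[k]*1000;rc=cv2.minAreaRect(q[:,:2].astype(np.float32));print(n,k.sum(),np.round(rc[0],1),np.round(rc[1],1),round(rc[2],1),"z",np.median(q[:,2]).round(1))
```

```text
tub 193 [ 619.1 -194.7] [50.9 51.1] 74.4 z 72.4
lpad 45 [618.8 -96.3] [24.3 22.6] 43.2 z 40.5
spad 46 [632.4 250.5] [24.3 23.1] 30.2 z 39.2
block 186 [632.4 164.2] [75.7 31.3] 2.0 z 41.7
stick 149 [633.   75.5] [25.7 71.9] 89.7 z 28.8
```

View pics/t5.png

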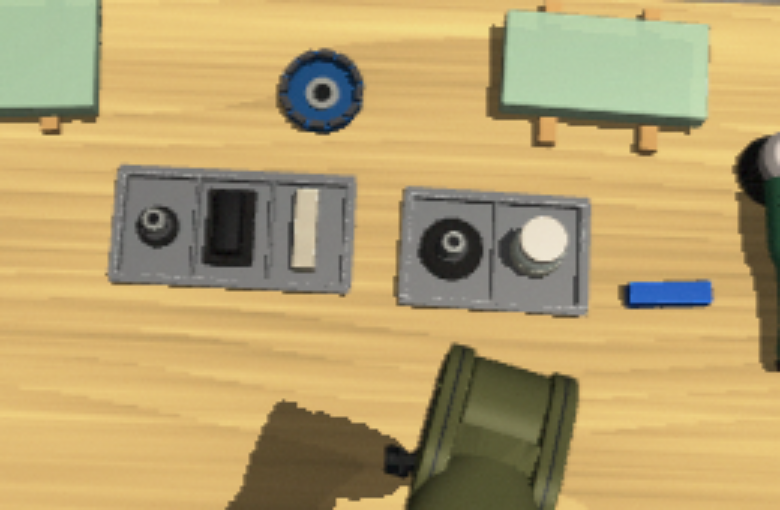

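All five lie in their pockets (small pad 157,225; block 230,227; stick 305,228; large pad 450,247; tub 542,240), clear of walls, at the right heights; the bystanders look untouched.

```bash
python3 -c "
from rig import arm
print(arm.close_job())"
```

```text
the job is handed in; nothing more can be done
None
```

I made up both kits and handed the job in at about 26 s of the 125 s allowed; the last pictures showed all five things flat in their pockets and the bystanders apparently unmoved, but no verdict came back.

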